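Lock the shaker tray and select its speed

ROBOT

A 6-joint arm with a two-finger parallel gripper is mounted at the origin on a cart in front of the work surface, level with it; the furniture and walls round the work are solid. World frame = base frame: x ahead of the robot, y to its left, z up, the work surface at z = 0. Lengths are in mm, angles in rad, forces in N, time in s.
With the tool pointing down it reaches from about 300 to 775 mm from the base axis. Payload 14.6 kg.
Tool frame: the origin (TCP) lies between the finger pads; the fingertips stand 22 mm ahead of it and the grasp point (between the pads) lies 3 mm ahead of it (finger_overhang is the distance from the TCP to the fingertips, in mm); z points along the fingers, y is the direction in which the jaws open and shut (so a half turn about z gives the same grasp; the last joint's range is limited). The gripper opens to 94 mm and grips with 3 to 60 N. Pads are 16 mm wide; open, the fingers measure 119 mm over their backs; the gripper's body (75 mm by 177 mm) begins 78 mm behind the grasp point.
Start: joints at [-1.248, 0.3, 1.521, -0, 1.321, -0.067], TCP at [208.994, -508.735, 227.446] pointing down, gripper open.
Joint ranges: [-3.03, 3.03], [-0.79, 2.21], [0.23, 2.52], [-1.04, 4.18], [0, 3.07], [-2.55, 2.55]. Speed limits (rad/s): [2.22, 2.22, 2.57, 3.14, 3.14, 3.14].

INTERFACE

Orientations are given as [roll, pitch, yaw] about the fixed x, y, z axes, in that order (R = Rz(yaw) Ry(pitch) Rx(roll)).
In Python, from cell import * gives the robot as it stands.
- The arm moves only by the tool jog_arm, never from a script. Its argument "increments" is a list of rows, each a list of 7 numbers: the shift along the tool's x, y, z in cm, then the turn, a rotation vector about the tool's x, y, z in degrees, then the finger opening in cm, from 0 to 9.4. In form: [[x, y, z, wx, wy, wz, grip], ...]. A call has 1 to 20 rows; each row shifts and turns the commanded pose from where the row before left it, along the tool's axes as they then stand; what a row does not reach is not made up. A row lasts 1/8 s, in which the tool goes at most 62.5 mm and 10.7 degrees, less where a joint would pass 70% of its speed; a pose out of reach is approached as far as the arm can. A call is refused whole if a number of a shift passes 6.25 or a number of a turn 10.7, either way. A call with a gripper value outside its range is refused whole. The fingers move at their own pace and stop on an object; "squeeze" is the grip in N (left out, the last holds). Time passes only in rows, so rows that do not move let the fingers close. It gives the time, the measured TCP pose, the force and the opening at its end, in the units of the state.
- read_state(): the state, without advancing time (a new reading comes with each control period).
- camera(name): name is "scene" or "side" or "wrist"; returns a dict with "image" (384x512x3 uint8, red, green, blue), "K" (3x3 intrinsics, pixels), "rvec" (rotation vector, rad) and "tvec" (3), from world to camera coordinates, as OpenCV has them. Camera axes: x right, y down, z forward; pixel columns grow to the right and rows downward; lengths in mm; the calibration is good to about 2 mm. A picture is of the moment at which its call begins. There is no depth.
- sign_off(): hands the job in, once; it reports no verdict.
Trained networks look in a picture, given as the dict that the camera call returned (one of the last four; its "shot" number tells which), for a name from the list of things; names that differ only in an ending like _2 or _b are one class to them, and where a whole thing is asked for, a point or a joint stands for the part that bears it (a point fixed in the world has none). Each returns a list of dicts, best first, with "conf" (0 to 1); they miss things now and then, are a little off and sometimes report something else, mostly with a low value. They report only what shows in the picture. A call takes as long as a camera call.
- recognise(picture, name): "centre" ([x, y, z] in mm, in the coordinates of the camera as it stood for that picture, good to about 4 mm: the middle of the surface that is visible of it).
- regions_of(picture, name): "mask" (384x512 bool, what is visible of it).
The state is a dict: "clock": time; "joints": joint angles; "qd": joint speeds; "effort": joint torques, N m; "eef_pos": TCP position; "eef_rot": TCP orientation; "wrist_force": force on the tool from outside, world axes, zero at the start; "moment": the same for the moment, N m; "finger_gap": finger opening in mm.
Only numpy, scipy, OpenCV 4.12 (cv2) and the standard library are available. Lean on these libraries where they do the work, as an engineer would, in place of code of your own. Each camera call takes 0.05 s, during which the arm holds its last target.

TASK

Get the vial shaker ready to run. First lock its tray: press the winged fastener at the front of the tray down and turn it a quarter turn clockwise until it catches and stays down. Then turn the selector knob beside it clockwise so that it clicks into the position marked with the triangle; leave the loose jar and glass on the worktop where they are.

Things in the scene. Friction and masses are not known exactly. Their poses are not given: they have to be found in the camera images.
- shaker: white vial shaker, 190 x 290 mm, 62 mm high, fixed; origin under its centre on the worktop, front along its own -x, +y its left, z up. On its left half an aluminium tray (top 72 mm over the worktop) with three fixed vials in a row, 92 mm behind the fastener's axis, tops 131 mm over the worktop; on its right half a dark grey panel (63 mm over the worktop) with the selector knob
- stud_grip (a point): centre of the wing of the black winged fastener, on its vertical axis, 101.5 mm over the worktop while it stands up. The wing is a bar 42 mm long, 13 mm thick, its top 13 mm above this point; under it a 42 mm round collar, its upper face 16 mm below this point. Axis at (-35, +68) mm in the shaker's frame. The wing first lies along the shaker's x
- stud_press (a joint): how far the fastener is pressed down, m: 0 standing up, 0.0065 at its stop. A spring pushes up with about 5 N at 0 and 11 N at the stop. It is barred from turning while up and turns freely once pressed 0.0045; locked, it stays down by itself at about 0.003
- stud (a joint): turn of the fastener, rad, clockwise from above: 0 free (wing along the shaker's x), 1.57 at its stop (wing along the shaker's y). It catches when turned past about 1.3 while pressed and then let up
- selector_grip (a point): centre of the grip bar of the black selector knob, on its vertical axis, 88.5 mm over the worktop. The bar is 48 mm long, 14 mm thick, its top 11 mm above this point; under it a 54 mm round skirt, its top 17 mm below this point. A white line at one end of the bar is the pointer. Axis at (-20, -78) mm in the shaker's frame
- selector (a joint): turn of the knob, rad, growing clockwise from above. Six click positions: 0 (round dot), 0.45, 0.90 (bars), 1.35 (triangle), 1.80, 2.25 (bars); it starts in one of the first three. At value q the pointer points at the angle 1.125 - q from the shaker's +x towards its +y. It takes about 0.1 N m to turn and springs into the nearest position when let go
- jar: a small clear jar with a white lid, 43 mm wide and 58 mm high, loose on the worktop to the right of the shaker; origin at the centre of its underside
- glass: a small clear glass, 53 mm wide and 56 mm high, loose on the worktop to the left; origin at the centre of its underside

How it is judged (in metres and radians):
On the way, in this order (a step that is already met when the one before it is completed fails the run):
1. the tray fastener is pressed down and turned a quarter turn (value of joint stud above 1.3 rad and value of joint stud_press above 0.002 m), for 0.2 s.
2. the selector is turned to the triangle (value of joint selector between 1.23 and 1.47 rad), for 0.2 s.
At the end, for the whole second after the job is handed in: The fastener is turned at least 1.3 rad (of 1.57) and stays caught, 2 to 4.5 mm down, by itself; the selector rests within 0.12 rad of the triangle (1.35 rad) (all of step 1 and all of step 2 and value of joint stud_press below 0.0045 m and not (velocity of joint selector above 0.1 rad/s) and not (velocity of joint selector below -0.1 rad/s)); the robot touches nothing.
It fails at once if the loose jar or the loose glass is moved by more than 30 mm (distance of any of jar, glass from where it was at the start of the episode above 0.03 m).
It fails at once if the selector leaves its first three positions (past 1.12 rad) before the fastener is turned (value of joint selector above 1.12 rad and value of joint stud below 1.2 rad).
It also fails if it takes over 46 s, if anything falls off the work surface, if the arm or the gripper's body presses on something with over 40 N, if the wrist force passes 120 N, or if a joint passes its speed limit or range.

## Working session

There is one attempt and no reset: what is moved stays moved. The work goes in short steps, Python scripts to look and compute and a tool call to move; the robot and the scene stay as the last step left them, time stands still between calls to the robot, and variables do not carry over. Pictures are saved under pics/ and viewed, and the job is handed in when it is done.

Besides the shell and the picture viewer there is one more tool, called after "Call:" by a JSON object that holds its "op" and its "data", one argument or row to a line. jog_arm: Moves the arm, as the interface text tells. Its arguments: {"type":"object","properties":{"increments":{"type":"array"},"squeeze":{"type":"number"}},"required":["increments"]}

```bash
mkdir -p pics; cat > h.py <<'E'
from cell import *
import numpy as np, cv2
def cam(n,save=None,names=()):
    p=camera(n)
    if save: cv2.imwrite('pics/'+save,p['image'][:,:,::-1])
    R,_=cv2.Rodrigues(np.array(p['rvec'],float)); t=np.array(p['tvec'],float).ravel()
    for nm in names:
        for r in recognise(p,nm)[:2]:
            c=np.array(r['centre']); w=R.T@(c-t); px=np.array(p['K'])@c
            print(n,nm,round(r['conf'],2),w.round(1),(px[:2]/px[2]).round(0))
    return p,R,t
E
python3 - <<'E'
from h import *
print(read_state())
N=["shaker","stud_grip","selector_grip","jar","glass"]
cam("scene","s1.png",N);cam("side","d1.png",N);cam("wrist","w1.png",N)
E
```

```text
{'clock': 0.0, 'joints': array([-1.24760159e+00,  3.00477800e-01,  1.52160920e+00, -1.41485916e-05,
        1.32069132e+00, -6.66193304e-02]), 'qd': array([-0.00055734, -0.00086554, -0.00180189,  0.00038189, -0.00070223,
        0.00083782]), 'effort': array([ 2.45981873e-04, -5.31799686e+01, -3.52739668e+01,  7.08237151e-02,
        2.44207936e-02, -1.11051977e-04]), 'eef_pos': array([ 208.91472246, -508.5106091 ,  226.87074671]), 'eef_rot': array([-3.14040870e+00, -6.52561237e-05,  3.89817535e-01]), 'wrist_force': array([-0.43137366,  0.61411901, -0.39345169]), 'moment': array([-0.04957812,  0.026264  ,  0.03158851]), 'finger_gap': 93.80809382549849}
scene shaker 0.69 [431.4 -59.1  61.3] [246. 206.]
scene selector_grip 0.67 [ 434.4 -123.3   72.6] [262. 208.]
scene selector_grip 0.21 [ 445.9 -500.6   32.7] [367. 251.]
scene jar 0.76 [ 449.6 -498.    32.8] [366. 251.]
scene glass 0.74 [ 433.7 -121.4   76.3] [261. 207.]
side shaker 0.6 [462.   22.6  71. ] [252. 201.]
side selector_grip 0.5 [ 445.7 -119.3   78.7] [271. 182.]
side glass 0.69 [412.1 291.1  42. ] [230. 254.]
```

View pics/s1.png

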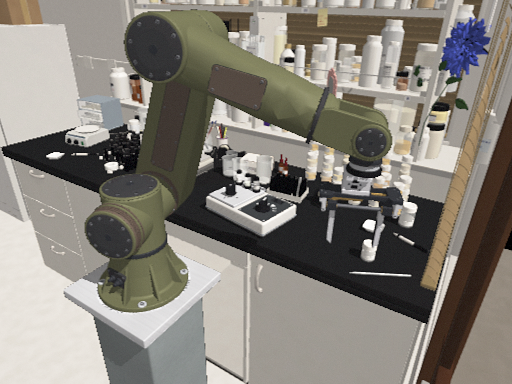

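View pics/d1.png

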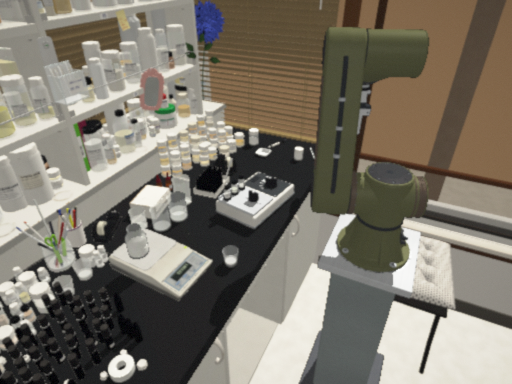

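View pics/w1.png

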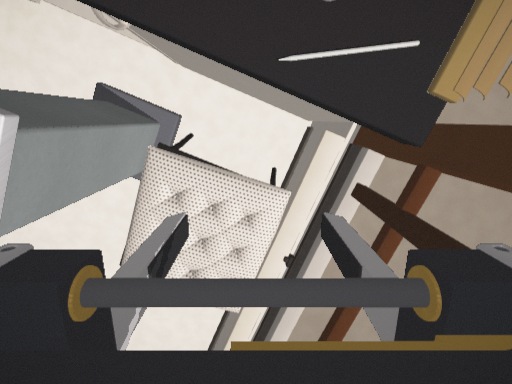

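```bash
cat >> h.py <<'E'
from scipy.spatial.transform import Rotation as Ro
def tool(): 
    s=read_state(); return np.array(s['eef_pos']),Ro.from_euler('xyz',s['eef_rot']).as_matrix()
def delta(target,yaw=None):
    p,R=tool(); d=R.T@(np.array(target)-p)/10; print('delta cm (tool)',d.round(2))
    if yaw is not None:
        T=Ro.from_euler('xyz',[np.pi,0,yaw]).as_matrix(); print('rotvec deg',np.degrees(Ro.from_matrix(R.T@T).as_rotvec()).round(2))
E
python3 - <<'E'
from h import *
P,R,t=cam("wrist"); p,RT=tool()
print('cam in tool',(RT.T@(-R.T@t-p)).round(1),'axes',(RT.T@R.T).round(3))
s=read_state();print(s['eef_pos'])
delta([400,-60,330],0.0)
for n in("scene","side"):
    P,R,t=cam(n);print((-R.T@t).round())
    im=P['image'][140:260,180:330] if n=="scene" else P['image'][150:250,190:320]
    cv2.imwrite(f'pics/{n}crop.png',cv2.resize(im,None,fx=5,fy=5,interpolation=2)[:,:,::-1])
E
```

```text
cam in tool [  72.2   -0.  -156.6] axes [[-0.    -0.968 -0.251]
 [ 1.    -0.     0.   ]
 [-0.    -0.251  0.968]]
[ 208.98964114 -508.73955534  227.45449007]
delta cm (tool) [ 34.72 -34.25 -10.25]
rotvec deg [ 0.   -0.   22.33]
[-531. -691.  703.]
[ -40. 1041.  870.]
```

View pics/scenecrop.png

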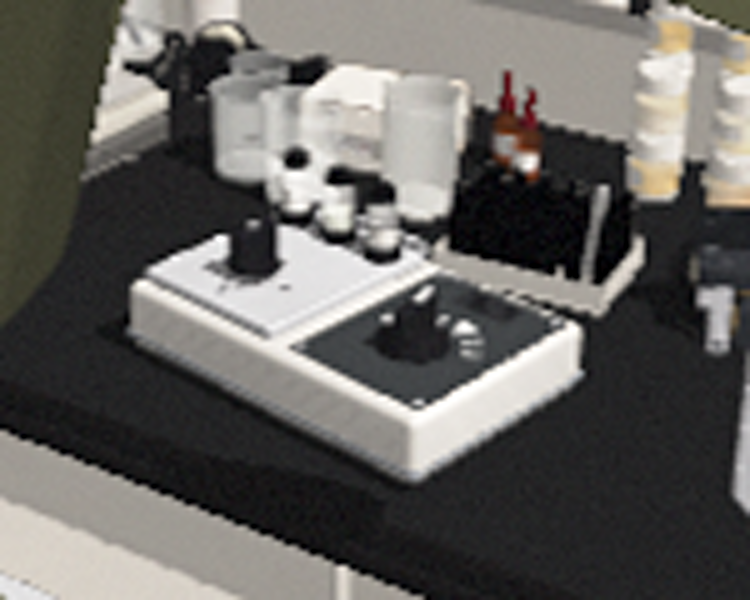

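View pics/sidecrop.png

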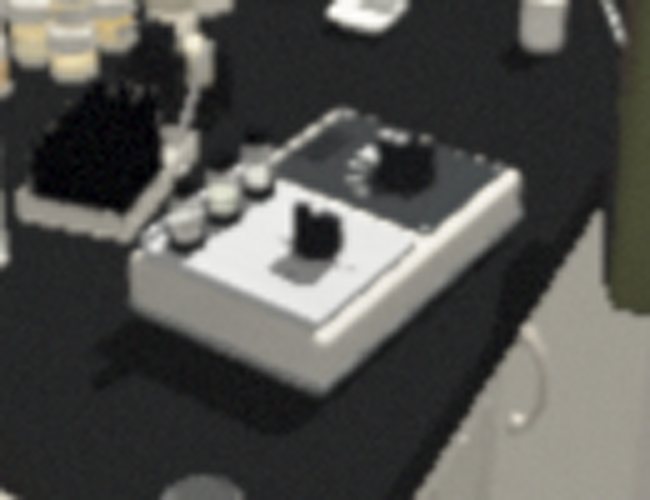

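Call:
{"op": "jog_arm", "data": {
  "increments": [
    [1.5,-1.2,-2,0,0,0,9.4],
    [3,-2.3,-2,0,0,0,9.4],
    [3.7,-2.8,-2,0,0,0,9.4],
    [3.7,-2.8,-2,0,0,0,9.4],
    [3.7,-2.8,-1,0,0,0,9.4],
    [3.7,-2.8,-1,0,0,0,9.4],
    [3.7,-2.8,0,0,0,0,9.4],
    [3.7,-2.8,0,0,0,0,9.4],
    [3.7,-2.8,0,0,0,0,9.4],
    [3.7,-2.8,0,0,0,0,9.4],
    [3.7,-2.8,0,0,0,0,9.4],
    [2.0,-1.5,0,0,0,0,9.4],
    [1,-0.8,0,0,0,0,9.4],
    [0,0,0,0,0,7.4,9.4],
    [0,0,0,0,0,7.4,9.4],
    [0,0,0,0,0,7.4,9.4],
    [0,0,0,0,0,0,9.4]
  ]
}}

```text
clock: 3.18
eef_pos: [468.4, -67.4, 327.5]
eef_rot: [3.142, -0.0, 0.002]
wrist_force: [-0.0, 0.5, 0.2]
finger_gap: 93.7
```

```bash
python3 - <<'E'
from h import *
print(read_state()['eef_pos'],read_state()['eef_rot'])
N=["shaker","stud_grip","selector_grip"]
P,R,t=cam("wrist","w2.png",N)
import pickle; pickle.dump(P,open('w2.pkl','wb'))
E
```

```text
[468.42263057 -67.40641715 327.50972629] [ 3.14151331e+00 -6.04674900e-05  2.42119590e-03]
wrist shaker 0.7 [486.8 -54.9  68.8] [246. 155.]
wrist stud_grip 0.87 [463.5  22.4  95.7] [193. 173.]
wrist selector_grip 0.93 [ 451.5 -120.1   70.2] [288. 178.]
```

View pics/w2.png

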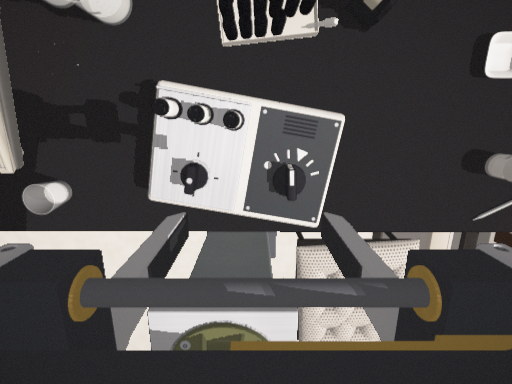

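```bash
python3 - <<'E'
import pickle,cv2
P=pickle.load(open('w2.pkl','rb')); im=P['image'][70:240,140:355]
im=cv2.resize(im,None,fx=3.5,fy=3.5,interpolation=2)
cv2.imwrite('pics/w2c.png',im[:,:,::-1])
E
```

```text
(no output)
```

View pics/w2c.png

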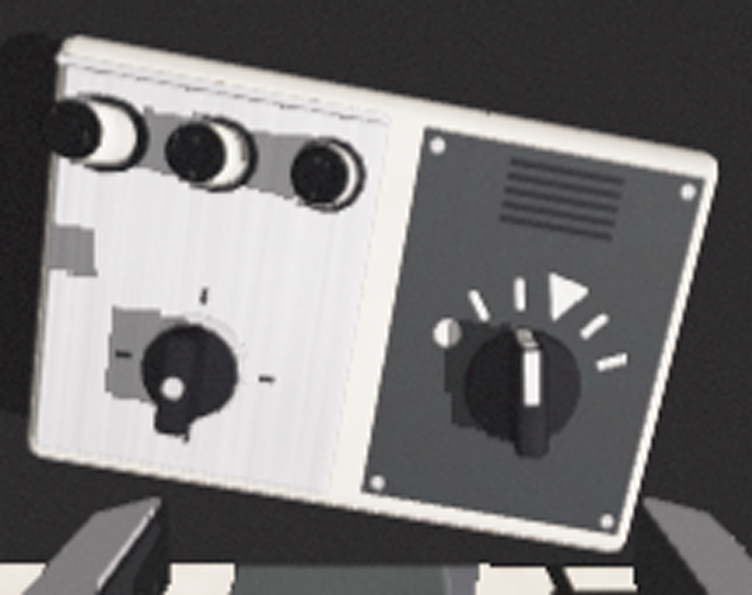

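```bash
cat > fit.py <<'E'
from h import *
import pickle
from scipy.optimize import least_squares
P=pickle.load(open('w2.pkl','rb'))
obs=np.array([[65,38],[717,157],[622,552],[30,455],[190,371],[522,384],[437,146],[688,191],[607,522],[377,483]])/3.5+[140,70]-0.36
loc=np.array([[95,145,60],[95,-145,60],[-95,-145,60],[-95,145,60],[-35,68,85.5],[-20,-78,71.5]],float)
def proj(w): return cv2.projectPoints(np.asarray(w,float).reshape(-1,1,3),np.array(P['rvec'],float),np.array(P['tvec'],float),np.array(P['K'],float),None)[0].reshape(-1,2)
def W(q,l):
    c,s=np.cos(q[2]),np.sin(q[2]); l=np.atleast_2d(l); return np.c_[q[0]+c*l[:,0]-s*l[:,1],q[1]+s*l[:,0]+c*l[:,1],l[:,2]]
f=lambda q:(proj(W(q,loc))-obs[:6])
r=least_squares(lambda q:f(q).ravel(),[470,-60,-.15],loss='soft_l1')
if __name__=="__main__":
    q=r.x; print(q, np.degrees(q[2])); print(f(q).round(1))
    S=W(q,[-35,68,101.5])[0];K=W(q,[-20,-78,88.5])[0]; print('stud',S,'knob',K)
    im=P['image'].copy()
    pts=[W(q,l)[0] for l in loc]
    # knob pointer end predictions
    for v in (0,.45,.9):
        a=1.125-v; l=[-20+24*np.cos(a),-78+24*np.sin(a),99.5]; l2=[-20-24*np.cos(a),-78-24*np.sin(a),99.5]
        print(v,((proj(W(q,[l,l2]))-[140,70])*3.5).round())
    for l in ([-35+21,68,114.5],[-35-21,68,114.5]): print('wing',((proj(W(q,l))-[140,70])*3.5).round())
E
python3 fit.py
```

```text
[ 4.80150849e+02 -4.92740055e+01 -1.72808051e-01] -9.901171991093737
[[-2.7 -2.8]
 [ 3.1 -1. ]
 [ 1.1  1.4]
 [-2.4  0.5]
 [-0.4  0.3]
 [ 0.7  1.4]]
stud [457.36469478  23.73141333 101.5       ] knob [ 447.03669131 -122.67327356   88.5       ]
0 [[486. 370.]
 [577. 435.]]
0.45 [[506. 353.]
 [557. 451.]]
0.9 [[531. 346.]
 [533. 457.]]
wing [[178. 334.]]
wing [[166. 435.]]
```

Call:
{"op": "jog_arm", "data": {
  "increments": [
    [0,0,0,0,0,-10,6],
    [0,0,0,0,0,-10,6],
    [0,0,0,0,0,-10,6],
    [0,0,0,0,0,-10,6],
    [0,0,0,0,0,-10,6],
    [0,0,0,0,0,-10,6],
    [0,0,0,0,0,-10,6],
    [0,0,0,0,0,-10,6],
    [0,0,0,0,0,-10,6],
    [0,0,0,0,0,-10,6],
    [0,0,0,0,0,-10,6],
    [0,0,0,0,0,-10,6],
    [0,0,0,0,0,-10,6],
    [0,0,0,0,0,-10,6],
    [0,0,0,0,0,-10,6],
    [0,0,0,0,0,-10,6],
    [0,0,0,0,0,-10.2,6],
    [0,0,0,0,0,0,6]
  ]
}}

```text
clock: 5.62
eef_pos: [468.6, -67.0, 327.4]
eef_rot: [3.142, -0.0, 2.973]
wrist_force: [0.8, -0.2, -0.7]
finger_gap: 59.8
```

```bash
python3 - <<'E'
from h import *
s=read_state();print(s['eef_pos'],s['eef_rot'],s['joints'],s['finger_gap'])
delta([457.4,23.7,190],-.173+np.pi)
E
```

```text
[468.56296332 -67.00161455 327.44454093] [ 3.14157911e+00 -7.73382742e-07  2.97285256e+00] [-2.19440007e-01  6.55457927e-02  1.56693734e+00  1.35102275e-05
  1.50911098e+00 -1.62149707e+00] 59.845244126529956
delta cm (tool) [ 2.62  8.75 13.74]
rotvec deg [ 0.   -0.    0.24]
```

Call:
{"op": "jog_arm", "data": {
  "increments": [
    [0.3,1,1,0,0,0,4],
    [0.4,1.5,2.3,0,0,0,4],
    [0.4,1.5,2.5,0,0,0,4],
    [0.5,1.5,2.5,0,0,0,4],
    [0.4,1.5,2.5,0,0,0,4],
    [0.4,1.25,2.0,0,0,0,4],
    [0.22,0.5,0.94,0,0,0.2,4],
    [0,0,0,0,0,0,4],
    [0,0,0,0,0,0,4]
  ]
}}

```text
clock: 6.75
eef_pos: [457.8, 23.5, 190.7]
eef_rot: [3.141, 0.001, 2.969]
wrist_force: [-0.6, -0.2, 0.1]
finger_gap: 39.9
```

```bash
python3 - <<'E'
from h import *
s=read_state();print(s['eef_pos'],s['eef_rot'],s['finger_gap'])
P,R,t=cam("wrist","w3.png",["stud_grip","selector_grip"])
import pickle; pickle.dump(P,open('w3.pkl','wb'))
cv2.imwrite('pics/w3c.png',cv2.resize(P['image'],None,fx=1.5,fy=1.5,interpolation=2)[:,:,::-1])
E
```

```text
[457.75127904  23.46843218 190.7148796 ] [3.14148402e+00 1.04187778e-03 2.96863669e+00] 39.88301433614467
wrist stud_grip 0.74 [459.4  30.4  82.4] [262. 193.]
wrist selector_grip 0.95 [ 444.1 -114.6   79.9] [121. 202.]
```

View pics/w3c.png

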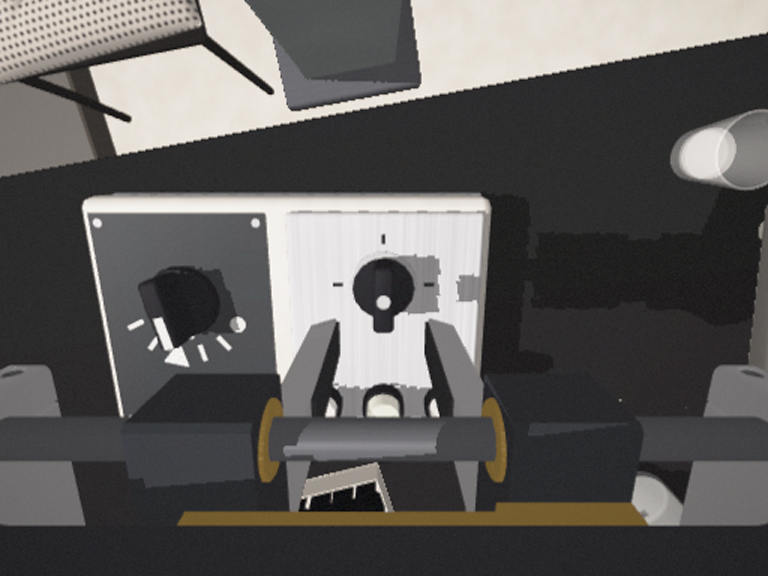

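```bash
python3 - <<'E'
from fit import *
import fit
fit.P=pickle.load(open('w3.pkl','rb'))
q=r.x
for l in ([-35,68,85.5],[-20,-78,71.5],[-14,68,114.5],[-56,68,114.5],[-95,145,60],[-95,-145,60],[-75,68,72],[-35,108,72]):
    print(l,(proj(W(q,l))*1.5).round(1))
E
```

```text
[-35, 68, 85.5] [[382.3 289.8]]
[-20, -78, 71.5] [[177.3 305. ]]
[-14, 68, 114.5] [[382.4 335.5]]
[-56, 68, 114.5] [[382.4 268.5]]
[-95, 145, 60] [[493.4 196.5]]
[-95, -145, 60] [[ 75.  196.7]]
[-75, 68, 72] [[382.3 227.5]]
[-35, 108, 72] [[439.3 284.7]]
```

Call:
{"op": "jog_arm", "data": {
  "increments": [
    [0.1,0,1,0,0,0,4],
    [0,0,2,0,0,0,4],
    [0,0,2,0,0,0,4],
    [0,0,1.5,0,0,0,4],
    [0,0,1,0,0,0,4],
    [0,0,0.5,0,0,0,4],
    [0,0,0,0,0,0,4],
    [0,0,0,0,0,0,4]
  ]
}}

```text
clock: 7.9
eef_pos: [456.7, 23.9, 110.5]
eef_rot: [3.141, 0.001, 2.969]
wrist_force: [0.6, -0.9, -0.1]
finger_gap: 40.0
```

```bash
python3 - <<'E'
from h import *
P,R,t=cam("wrist","w4.png")
cv2.imwrite('pics/w4c.png',cv2.resize(P['image'],None,fx=1.5,fy=1.5,interpolation=2)[:,:,::-1])
E
```

```text
(no output)
```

View pics/w4c.png

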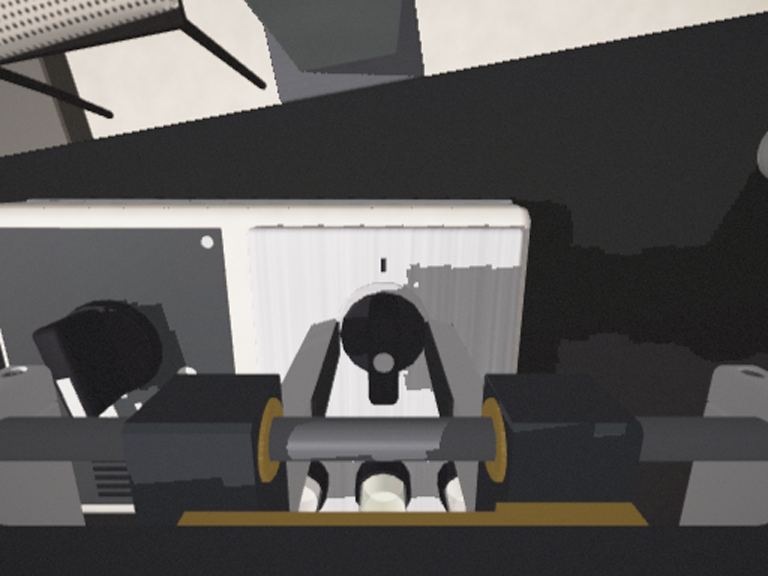

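Call:
{"op": "jog_arm", "data": {
  "increments": [
    [0,0,0,0,0,0,2.5],
    [0,0,0,0,0,0,1.0],
    [0,0,0,0,0,0,0.8],
    [0,0,0,0,0,0,0.8],
    [0,0,0,0,0,0,0.8]
  ],
  "squeeze": 30
}}

```text
clock: 8.57
eef_pos: [456.6, 24.3, 110.2]
eef_rot: [3.141, 0.0, 2.969]
wrist_force: [0.2, 5.6, 0.8]
finger_gap: 12.8
```

Call:
{"op": "jog_arm", "data": {
  "increments": [
    [0,0,0.1,0,0,0,0.8],
    [0,0,0.1,0,0,0,0.8],
    [0,0,0.1,0,0,0,0.8],
    [0,0,0,0,0,0,0.8]
  ]
}}

```text
clock: 9.07
eef_pos: [456.6, 24.3, 107.5]
eef_rot: [3.141, 0.0, 2.969]
wrist_force: [-2.5, 5.2, 7.1]
finger_gap: 12.7
```

Call:
{"op": "jog_arm", "data": {
  "increments": [
    [0,0,0.1,0,0,0,0.8],
    [0,0,0.1,0,0,0,0.8],
    [0,0,0.1,0,0,0,0.8],
    [0,0,0,0,0,0,0.8]
  ]
}}

```text
clock: 9.57
eef_pos: [456.6, 24.3, 104.7]
eef_rot: [3.141, 0.0, 2.969]
wrist_force: [-3.0, 5.4, 8.1]
finger_gap: 12.8
```

Call:
{"op": "jog_arm", "data": {
  "increments": [
    [0,0,0.1,0,0,0,0.8],
    [0,0,0.05,0,0,0,0.8],
    [0,0,0,0,0,0,0.8]
  ]
}}

```text
clock: 9.95
eef_pos: [456.7, 24.3, 103.5]
eef_rot: [3.141, 0.001, 2.969]
wrist_force: [-5.2, 6.0, 15.7]
finger_gap: 13.0
```

Call:
{"op": "jog_arm", "data": {
  "increments": [
    [0,0,0,0,0,5,0.8],
    [0,0,0,0,0,6,0.8],
    [0,0,0,0,0,6,0.8],
    [0,0,0,0,0,6,0.8],
    [0,0,0,0,0,6,0.8]
  ]
}}

```text
clock: 10.58
eef_pos: [456.8, 24.5, 103.6]
eef_rot: [3.14, 0.0, 2.46]
wrist_force: [-3.4, 8.1, 14.6]
finger_gap: 12.6
```

Turning freely with little force; continue.

Call:
{"op": "jog_arm", "data": {
  "increments": [
    [0,0,0,0,0,6,0.8],
    [0,0,0,0,0,6,0.8],
    [0,0,0,0,0,6,0.8],
    [0,0,0,0,0,6,0.8],
    [0,0,0,0,0,6,0.8],
    [0,0,0,0,0,6,0.8],
    [0,0,0,0,0,6,0.8],
    [0,0,0,0,0,6,0.8],
    [0,0,0,0,0,6,0.8],
    [0,0,0,0,0,4,0.8],
    [0,0,0,0,0,0,0.8],
    [0,0,0,0,0,0,0.8]
  ]
}}

```text
clock: 12.08
eef_pos: [457.3, 24.7, 103.6]
eef_rot: [3.139, -0.002, 1.451]
wrist_force: [-0.7, 10.0, 11.0]
finger_gap: 13.0
```

```bash
python3 - <<'E'
from h import *
s=read_state();print(s['moment'],s['wrist_force'],s['eef_rot'])
P,R,t=cam("wrist","w5.png")
cv2.imwrite('pics/w5c.png',cv2.resize(P['image'],None,fx=1.5,fy=1.5,interpolation=2)[:,:,::-1])
E
```

```text
[ 1.95375423  0.03579183 -0.03724669] [-0.70240068 10.02510037 11.03645038] [ 3.13946959e+00 -1.82596110e-03  1.45088311e+00]
```

View pics/w5c.png

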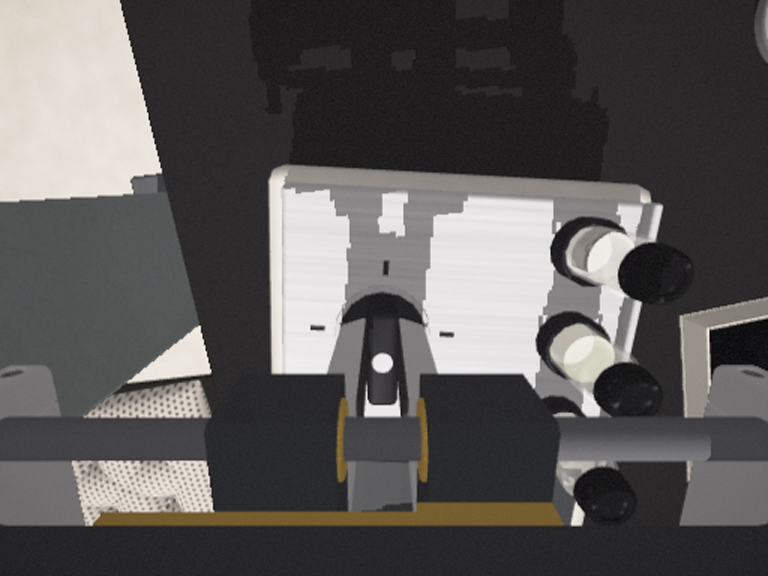

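Call:
{"op": "jog_arm", "data": {
  "increments": [
    [0,0,0,0,0,2.5,0.8],
    [0,0,0,0,0,0,0.8],
    [0,0,-0.1,0,0,0,0.8],
    [0,0,-0.1,0,0,0,0.8],
    [0,0,-0.1,0,0,0,0.8],
    [0,0,-0.1,0,0,0,0.8],
    [0,0,0,0,0,0,0.8]
  ]
}}

```text
clock: 13.0
eef_pos: [457.2, 24.7, 107.4]
eef_rot: [3.14, -0.002, 1.407]
wrist_force: [1.2, 9.6, 7.0]
finger_gap: 13.0
```

Call:
{"op": "jog_arm", "data": {
  "increments": [
    [0,0,0,0,0,0,2],
    [0,0,0,0,0,0,3.5],
    [0,0,0,0,0,0,3.8],
    [0,0,-0.5,0,0,0,3.8],
    [0,0,-1.5,0,0,0,3.8],
    [0,0,-2.5,0,0,0,3.8],
    [0,0,-2.5,0,0,0,3.8],
    [0,0,-2,0,0,0,3.8],
    [0,0,-1,0,0,0,3.8],
    [0,0,0,0,0,0,3.8]
  ]
}}

```text
clock: 14.25
eef_pos: [456.6, 23.9, 207.2]
eef_rot: [3.14, -0.0, 1.407]
wrist_force: [-0.4, 0.6, 0.6]
finger_gap: 38.5
```

```bash
python3 - <<'E'
from h import *
s=read_state();print(s['joints'],s['wrist_force'],s['eef_pos'],s['eef_rot'])
P,R,t=cam("wrist","w6.png")
import pickle; pickle.dump(P,open('w6.pkl','wb'))
cv2.imwrite('pics/w6c.png',cv2.resize(P['image'],None,fx=1.5,fy=1.5,interpolation=2)[:,:,::-1])
import fit; fit.P=P; q=fit.r.x
for dz in (0,-3,-6.5):
  print(dz,[(fit.proj(fit.W(q,l))*1.5).round(1)[0] for l in ([-35,68-21,114.5+dz],[-35,68+21,114.5+dz],[-35,68,85.5+dz],[-35,68,114.5+dz])])
E
```

```text
[-2.79156006e-02  1.10716881e-01  1.79816432e+00  4.63115313e-05
  1.23153365e+00  1.35586370e-01] [-0.37331427  0.6281467   0.60276194] [456.60934723  23.87529182 207.15589671] [ 3.14043157e+00 -2.02493544e-04  1.40727909e+00]
0 [array([382.8, 326. ]), array([383.5, 262.8]), array([382.9, 283.6]), array([383.1, 295. ])]
-3 [array([382.8, 324.3]), array([383.4, 261.9]), array([382.9, 282.6]), array([383.1, 293.7])]
-6.5 [array([382.8, 322.5]), array([383.4, 260.8]), array([382.9, 281.4]), array([383.1, 292.3])]
```

View pics/w6c.png

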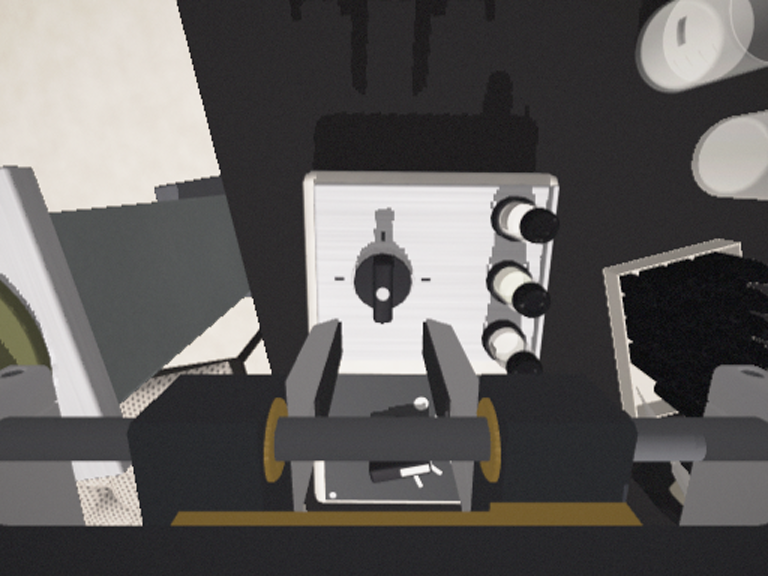

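Call:
{"op": "jog_arm", "data": {
  "increments": [
    [0,0,0,0,0,9.7,4],
    [0,0,0,0,0,9.7,4],
    [0,0,0,0,0,9.7,4],
    [0,0,0,0,0,9.7,4],
    [0,0,0,0,0,9.7,4],
    [0,0,0,0,0,9.7,4],
    [0,0,0,0,0,9.7,4],
    [0,0,0,0,0,9.7,4],
    [0,0,0,0,0,0,4]
  ]
}}

```text
clock: 15.42
eef_pos: [456.2, 23.9, 205.8]
eef_rot: [-3.141, 0.001, 0.054]
wrist_force: [0.1, -0.1, -0.8]
finger_gap: 40.2
```

```bash
python3 - <<'E'
from h import *
delta([446.7,-122,170],.052)
E
```

```text
delta cm (tool) [-1.73 14.52  3.58]
rotvec deg [-0.01  0.08  0.11]
```

Call:
{"op": "jog_arm", "data": {
  "increments": [
    [-0.1,1,0,0,0,0,4],
    [-0.2,2,0,0,0,0,4],
    [-0.3,2.5,0.2,0,0,0,4],
    [-0.3,2.5,0.5,0,0,0,4],
    [-0.3,2.5,0.8,0,0,0,4],
    [-0.3,2.2,0.9,0,0,0,4],
    [-0.2,1.2,0.7,0,0,0,4],
    [0,0.6,0.5,0,0,0,4],
    [0,0,0,0,0,0,4],
    [0,0,0,0,0,0,4]
  ]
}}

```text
clock: 16.68
eef_pos: [447.3, -121.4, 170.8]
eef_rot: [3.142, -0.0, 0.054]
wrist_force: [0.5, 0.3, -0.2]
finger_gap: 39.9
```

```bash
python3 - <<'E'
from h import *
P,R,t=cam("wrist","w7.png",["selector_grip","stud_grip"])
cv2.imwrite('pics/w7c.png',cv2.resize(P['image'],None,fx=1.5,fy=1.5,interpolation=2)[:,:,::-1])
import fit; fit.P=P; q=fit.r.x
a=.225
for l in ([-20,-78,71.5],[-20,-78,99.5],[-20+24*np.cos(a),-78+24*np.sin(a),99.5],[-20-24*np.cos(a),-78-24*np.sin(a),99.5]): print((fit.proj(fit.W(q,l))*1.5).round(1)[0])
delta([446.7,-122,170],.052)
E
```

```text
wrist selector_grip 0.58 [ 449.2 -122.    68. ] [255. 192.]
wrist stud_grip 0.85 [465.5  19.8  93.2] [ 95. 173.]
[383.2 292.7]
[383.4 305.6]
[383.5 265.7]
[383.3 343.6]
delta cm (tool) [-0.07  0.05  0.08]
rotvec deg [ 0.01 -0.02  0.1 ]
```

View pics/w7c.png

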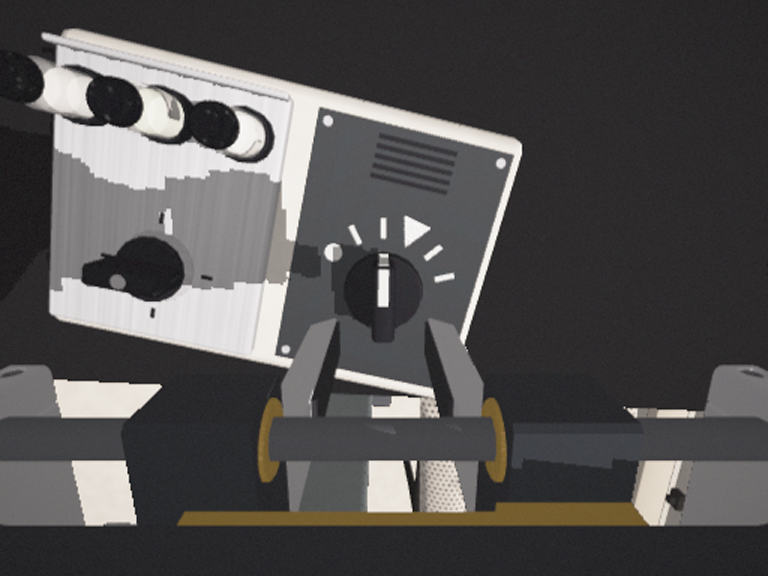

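Call:
{"op": "jog_arm", "data": {
  "increments": [
    [0,0.03,1,0,0,0,4],
    [0,0,2,0,0,0,4],
    [0,0,2,0,0,0,4],
    [0,0,1.5,0,0,0,4],
    [0,0,0.7,0,0,0,4],
    [0,0,0.2,0,0,0,4],
    [0,0,0,0,0,0,2.5],
    [0,0,0,0,0,0,1.2],
    [0,0,0,0,0,0,0.8],
    [0,0,0,0,0,0,0.8],
    [0,0,0,0,0,0,0.8]
  ],
  "squeeze": 25
}}

```text
clock: 18.2
eef_pos: [447.3, -122.1, 96.8]
eef_rot: [3.142, -0.0, 0.053]
wrist_force: [-0.8, 2.0, 5.6]
finger_gap: 14.2
```

Call:
{"op": "jog_arm", "data": {
  "increments": [
    [0,0,0,0,0,4,0.8],
    [0,0,0,0,0,5,0.8],
    [0,0,0,0,0,5,0.8],
    [0,0,0,0,0,5,0.8],
    [0,0,0,0,0,5,0.8],
    [0,0,0,0,0,2,0.8],
    [0,0,0,0,0,0,0.8],
    [0,0,0,0,0,0,0.8],
    [0,0,0,0,0,0,0.8]
  ]
}}

```text
clock: 19.32
eef_pos: [447.3, -122.3, 96.8]
eef_rot: [3.141, -0.0, -0.401]
wrist_force: [-1.2, 0.6, 5.1]
finger_gap: 14.0
```

```bash
python3 - <<'E'
from h import *
print(read_state()['moment'])
P,R,t=cam("wrist","w8.png")
cv2.imwrite('pics/w8c.png',cv2.resize(P['image'],None,fx=1.5,fy=1.5,interpolation=2)[:,:,::-1])
E
```

```text
[ 0.13754401  0.29454262 -0.00636164]
```

View pics/w8c.png

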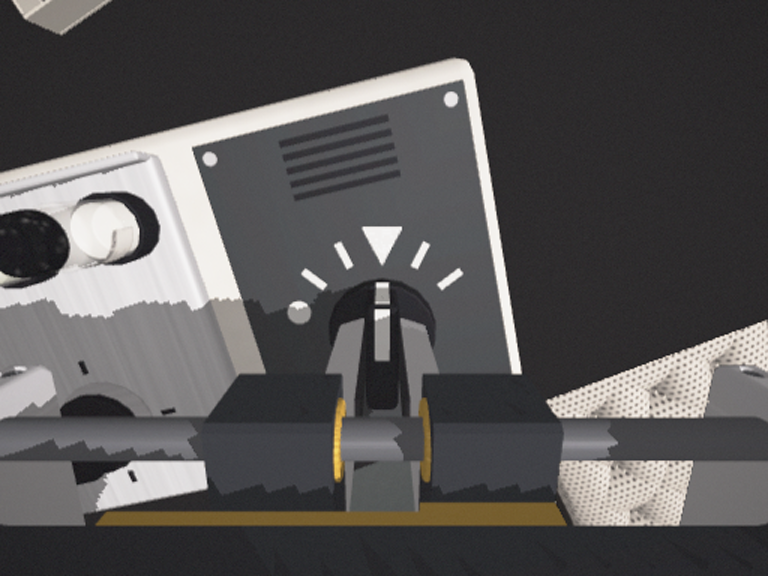

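The pointer (382, 290–360) points straight at the triangle (382, 245). I'll release and rise.

Call:
{"op": "jog_arm", "data": {
  "increments": [
    [0,0,0,0,0,0,2],
    [0,0,0,0,0,0,3.5],
    [0,0,0,0,0,0,4],
    [0,0,-0.5,0,0,0,4],
    [0,0,-1.5,0,0,0,4],
    [0,0,-2.5,0,0,0,4],
    [0,0,-3,0,0,0,4],
    [0,0,-3,0,0,0,4],
    [0,0,-2,0,0,0,4],
    [0,0,-1,0,0,0,4],
    [0,0,0,0,0,0,4],
    [0,0,0,0,0,0,4]
  ]
}}

```text
clock: 20.88
eef_pos: [446.9, -122.0, 230.9]
eef_rot: [3.142, 0.001, -0.401]
wrist_force: [-0.5, -0.1, 0.5]
finger_gap: 40.3
```

```bash
python3 - <<'E'
from h import *
print(read_state()['wrist_force'])
P,R,t=cam("wrist","w9.png")
cv2.imwrite('pics/w9c.png',cv2.resize(P['image'],None,fx=1.5,fy=1.5,interpolation=2)[:,:,::-1])
import fit; fit.P=P; q=fit.r.x
for dz in (0,-3,-6.5):
  print(dz,[(fit.proj(fit.W(q,l))*1.5).round(1)[0] for l in ([-35,68-21,114.5+dz],[-35,68+21,114.5+dz],[-35,68,85.5+dz])])
P,R,t=cam("side",None,["glass"]); cv2.imwrite('pics/d9.png',cv2.resize(P['image'][150:250,190:320],None,fx=5,fy=5,interpolation=2)[:,:,::-1])
E
```

```text
[-0.45919046 -0.09583199  0.53954168]
0 [array([217.9, 342.4]), array([163.1, 354.6]), array([207. , 333.6])]
-3 [array([219.5, 340.8]), array([165.2, 352.8]), array([208.6, 332.2])]
-6.5 [array([221.4, 338.9]), array([167.6, 350.9]), array([210.4, 330.7])]
side glass 0.7 [412.3 294.1  40.2] [230. 255.]
```

View pics/w9c.png

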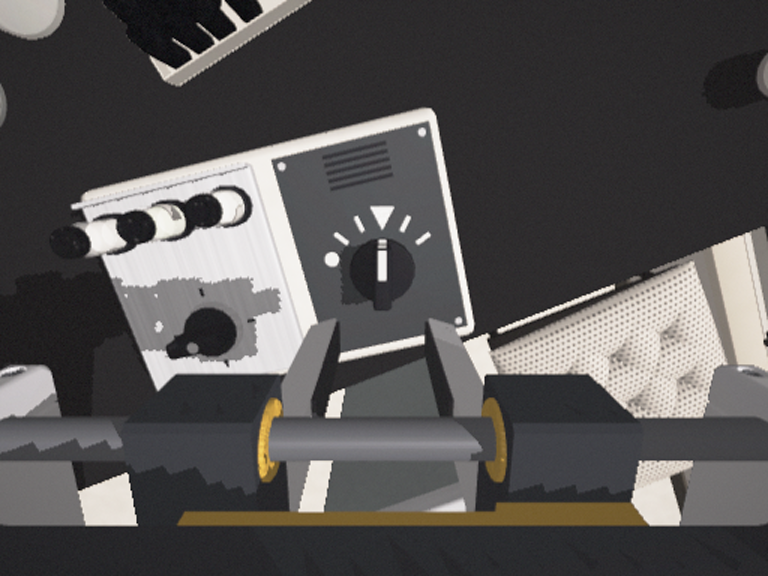

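View pics/d9.png

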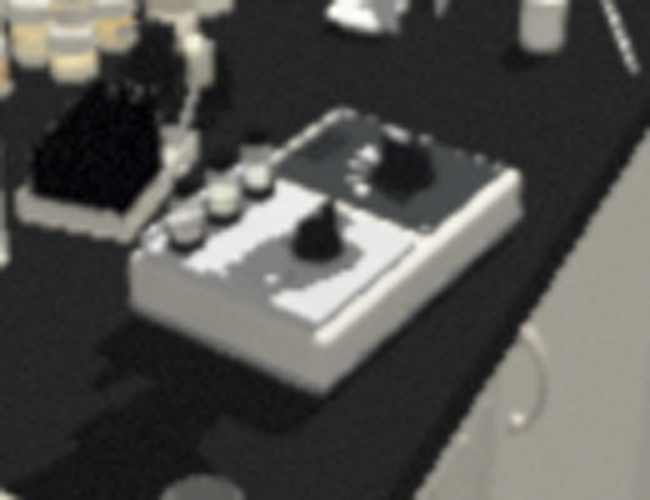

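```bash
python3 - <<'E'
import cv2
a=cv2.imread('pics/w7.png')[130:220,40:160]; b=cv2.imread('pics/w9.png')[180:250,95:180]
cv2.imwrite('pics/z7.png',cv2.resize(a,None,fx=6,fy=6,interpolation=2)); cv2.imwrite('pics/z9.png',cv2.resize(b,None,fx=8,fy=8,interpolation=2))
E
```

```text
(no output)
```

View pics/z7.png

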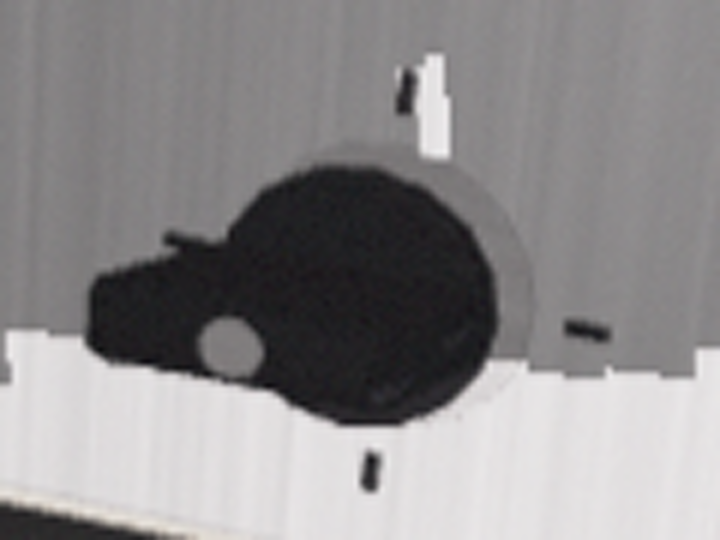

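View pics/z9.png

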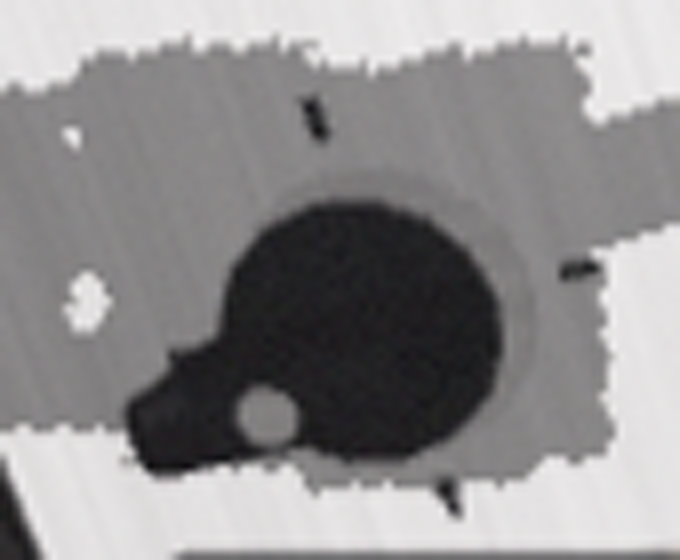

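```bash
python3 - <<'E'
from h import *
print(sign_off(), read_state()['wrist_force'])
E
```

```text
the job is handed in; nothing more can be done
the job is handed in; nothing more can be done
```

The tray is locked and the selector points at the triangle. I handed the job in about 21 s into the 46 s allowed; `sign_off()` gives no verdict.

**Fastener:** I pressed it to its stop, turned it clockwise about 89°, and let it up. Afterwards the wing lay along the shaker's y and stayed there.

**Selector:** It started at 0.90 and I turned it 26° clockwise. After release, the pointer lines up with the triangle in the wrist picture.

**Clear of everything:** The gripper is about 130 mm above the knob, with the wrist force near zero. The glass was found within 3 mm of where it started, which is within the camera's error. The arm never worked near the jar; I did not measure its position again.

**Least certain check:** The pictures show the collar clearly lower than when the fastener stood up. Parallax puts it 3 to 5 mm down, good only to about 2 mm, so this does not confirm the 2 to 4.5 mm limit. The wing staying turned and the force of about 7 N just before release both fit a catch at about 3 mm.

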